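# Pack the tasting set: boards from the rack, bowls nested on top

### The arm

A 6-joint arm with a two-finger parallel gripper is mounted at the origin on the work surface. World frame = base frame: x ahead of the robot, y to its left, z up, the work surface at z = 0. Lengths are in m, angles in degrees, forces in N, time in s.
With the tool pointing down it reaches from about 0.35 to 0.875 m from the base axis. Payload 15.5 kg.
Tool frame: the origin (TCP) lies at the very end of the fingers, on their centre line; the grasp point (between the pads) lies env.tcp_to_grasp behind it (env.tcp_to_grasp is the distance from the TCP to the grasp point, in m); z points along the fingers, y is the line along which they close (so a half turn about z gives the same grasp; the last joint's range is limited). The gripper opens to 85 mm and grips with 20 to 120 N. Pads are 22 mm wide; open, the fingers measure 114 mm over their backs; the gripper's body (76 mm by 85 mm) begins 54 mm behind the grasp point. The pads swing forward as they close: fully open they stand 13 mm farther back than shut.
Start: joints at [65.289, 28.281, 77.091, -0, 74.628, -5.472], TCP at [0.206, 0.59, 0.231] pointing down, gripper open.
Joint ranges: [-166.48, 166.48], [-47.26, 123.95], [12.59, 153.08], [-70.14, 250.14], [6.76, 159.57], [-176.63, 176.63]. Speed limits (degrees/s): [108.29, 108.29, 147.25, 172.46, 172.46, 172.46].

### API

Orientations are given as [roll, pitch, yaw] about the fixed x, y, z axes, in that order (R = Rz(yaw) Ry(pitch) Rx(roll)).
In Python, from rig import env, gripper_to, solver, telemetry, vision, ticket gives the robot as it stands. The module is installed in compiled form; this text tells all that it offers. Calls block until the motion is done:
- env.goto(position, orientation): joint-space move of the TCP to a pose.
- env.line_to(position, frame=None, max_speed=0.15): straight line of the TCP; frame=None keeps the orientation; max_speed is the mean speed in m/s.
- env.goto_joints(angles): joint-space move.
- gripper_to(opening, squeeze=None): finger opening in m; squeeze is the grip in N (None keeps the last); returns when the fingers have stopped.
- env.hold(seconds).
- solver.inverse_kinematics(position, orientation): joint angles nearest the present ones, or None.
- telemetry.read_state(): the state.
- vision.snapshot(name): name is "scene" or "top" or "wrist"; returns a dict with "color" (400x640x3 uint8, red, green, blue), "fovy" (degrees; the focal length in pixels is half the picture's height over the tangent of half this angle, whatever the lens; pixels are square), "cx", "cy" (the principal point, pixels), "position" and "rotation" of the camera in the world; the wrist camera has in their place "T_tool_cam" (4x4, takes a point from camera to tool coordinates, whose origin is the TCP and whose axes are the flange's). Camera axes: x right, y down, z forward; pixel columns grow to the right and rows downward; lengths in m; the calibration is good to about 2 mm. A picture is of the moment at which its call begins: read the wrist's pose just before it. There is no depth.
A pose or a line that the arm cannot do raises env.Unreachable and nothing moves.
- ticket.close_job(): hands the job in; it is judged then, once.
The state is a dict: "time_s": time; "qpos": joint angles; "qvel": joint speeds; "effort": joint torques, N m; "tcp_pos": TCP position; "tcp_rot": TCP orientation; "contact_force": force on the tool from outside, world axes, zero at the start; "ft_torque": the same for the moment, N m; "opening": finger opening in m; "grip_force": force on a finger pad.
Only numpy, scipy, OpenCV 4.12 (cv2) and the standard library are available. Lean on these libraries where they do the work, as an engineer would, in place of code of your own. Each camera call takes 0.05 s, during which the arm holds its last target. There are 200 camera calls.

### The job

Pack the tasting set on the aluminium tray. First take every thin serving board out of the drying rack (slide it out over the rack's front edge so that it can be gripped) and stack the boards flat and squarely on one another in the middle of the tray, lengthwise along it, with no bowl on the tray yet; then nest all the white bowls upright in one another as one stack standing on the middle of the boards. Leave the other things on the table where they are.

Things in the scene. Friction and masses are not known exactly. Their poses are not given: they have to be found in the camera images.
- rack: Fixed steel rack: platform 240 mm wide (own x), 175 mm deep (own y). Origin: middle of its footprint, on the table. Three lanes along own y, centred at own x -76, 0, +76 mm, 65 mm clear between fences 11 mm wide, 9 mm above the lane floor, which is 50 mm above the table. Lanes open at both ends. Front edge, where boards come out: own y = -87.5 mm, free below to the table; back edge +87.5 mm.
- tray: Fixed aluminium tray, outside 150 mm (own x) by 200 mm (own y), lip 14 mm high and 4 mm thick round it, floor 4 mm thick. Origin at the middle of its underside, on the table. The boards are to lie along its own y, its long side.
- board1: Thin serving board of pale wood, 62 mm wide (own x), 130 mm long (own y), 8 mm thick, 60 g; all alike. Origin: middle of its underside. Starts flat in a lane of the rack, long side along it, top 1 mm below the fence tops, so not grippable there; past the rack's front edge it can be gripped across its width. May be absent.
- board2: Thin serving board of pale wood, 62 mm wide (own x), 130 mm long (own y), 8 mm thick, 60 g; all alike. Origin: middle of its underside. Starts flat in a lane of the rack, long side along it, top 1 mm below the fence tops, so not grippable there; past the rack's front edge it can be gripped across its width. May be absent.
- board3: Thin serving board of pale wood, 62 mm wide (own x), 130 mm long (own y), 8 mm thick, 60 g; all alike. Origin: middle of its underside. Starts flat in a lane of the rack, long side along it, top 1 mm below the fence tops, so not grippable there; past the rack's front edge it can be gripped across its width. May be absent.
- bowl1: Conical white ceramic bowl: rim 66 mm across, foot 40 mm across, 50 mm tall, straight sides, wall 3.5 mm, inner floor 20 mm above the underside, 120 g; all alike. Nested in another it stands 20 mm higher, with 2 mm of play. Origin: middle of its underside, z up. Starts upright on the table. May be absent.
- bowl2: Conical white ceramic bowl: rim 66 mm across, foot 40 mm across, 50 mm tall, straight sides, wall 3.5 mm, inner floor 20 mm above the underside, 120 g; all alike. Nested in another it stands 20 mm higher, with 2 mm of play. Origin: middle of its underside, z up. Starts upright on the table. May be absent.
- bowl3: Conical white ceramic bowl: rim 66 mm across, foot 40 mm across, 50 mm tall, straight sides, wall 3.5 mm, inner floor 20 mm above the underside, 120 g; all alike. Nested in another it stands 20 mm higher, with 2 mm of play. Origin: middle of its underside, z up. Starts upright on the table. May be absent.
- bowl4: Conical white ceramic bowl: rim 66 mm across, foot 40 mm across, 50 mm tall, straight sides, wall 3.5 mm, inner floor 20 mm above the underside, 120 g; all alike. Nested in another it stands 20 mm higher, with 2 mm of play. Origin: middle of its underside, z up. Starts upright on the table. May be absent.
- jar: Bystander, not to be disturbed: gherkin jar with a steel lid, 60 mm across, 85 mm tall. Origin at the middle of its underside.
- shaker: Bystander, not to be disturbed: steel salt shaker, 44 mm across, 80 mm tall. Origin at the middle of its underside.
- cheese: Bystander, not to be disturbed: half wheel of cheese, 280 mm long, 75 mm high; origin at the middle of its cut face.
- scraper: Bystander, not to be disturbed: spatula-shaped scraper lying flat. Origin at the middle of its underside.
- mill: Bystander, not to be disturbed: dark wooden pepper mill, 52 mm across, 135 mm tall. Origin at the middle of its underside.
There are look-alikes about, which are no part of the job. What is shaped like the board1 but orange is not meant.

How it is judged (in metres and radians):
On the way:
1. all boards lie stacked in the middle of the tray, with no bowl on the tray yet (horizontal distance between each of board1, board2, board3 and tray below 0.025 m and angle between the y axis of each of board1, board2, board3 and the y axis of tray, either way round below 0.2 rad and angle between the z axis of each of board1, board2, board3 and the z axis of tray, either way round below 0.05 rad and z of each of board1, board2, board3 in the frame of tray below 0.026 m and linear speed of each of board1, board2, board3 below 0.02 m/s and horizontal distance between board1 and board2 below 0.015 m and horizontal distance between each of board1, board2 and board3 below 0.015 m and horizontal distance between each of bowl1, bowl2, bowl3, bowl4 and tray above 0.085 m), for 0.2 s.
At the end, for the whole second after the job is handed in: Boards flat in one stack: within 25 mm of the tray centre, 15 mm of each other, 0.2 rad of the tray's long side. Bowls upright (0.1 rad) on the boards, within 30 mm of the tray centre, all nested and fully seated (within 7 mm of one another sideways). All at rest (horizontal distance between each of board1, board2, board3 and tray below 0.025 m and angle between the y axis of each of board1, board2, board3 and the y axis of tray, either way round below 0.2 rad and angle between the z axis of each of board1, board2, board3 and the z axis of tray, either way round below 0.05 rad and z of each of board1, board2, board3 in the frame of tray below 0.026 m and linear speed of each of board1, board2, board3, bowl1, bowl2, bowl3, bowl4 below 0.02 m/s and horizontal distance between board1 and board2 below 0.015 m and horizontal distance between each of board1, board2 and board3 below 0.015 m and horizontal distance between each of bowl1, bowl2, bowl3, bowl4 and tray below 0.03 m and angle between each of bowl1, bowl2, bowl3, bowl4's own z axis and vertical below 0.1 rad and z of bowl1 in the frame of tray between 0.015 and 0.095 m and horizontal distance between bowl1 and bowl2 below 0.007 m and distance between bowl1 and bowl2 below 0.066 m and horizontal distance between each of bowl1, bowl2 and bowl3 below 0.007 m and distance between each of bowl1, bowl2 and bowl3 below 0.066 m and horizontal distance between each of bowl1, bowl2, bowl3 and bowl4 below 0.007 m and distance between each of bowl1, bowl2, bowl3 and bowl4 below 0.066 m and z of bowl2 in the frame of tray between 0.015 and 0.095 m and z of bowl3 in the frame of tray between 0.015 and 0.095 m and z of bowl4 in the frame of tray between 0.015 and 0.095 m); the robot touches nothing.
It fails at once if a bystander is shifted by more than 5 cm (distance of any of jar, shaker, cheese, scraper, mill from where it was at the start of the episode above 0.05 m).
It fails at once if a bystander is knocked over (angle between any of jar, shaker, cheese, mill's own z axis and vertical above 0.5 rad).
Of board1, board2, board3 only 2 to 3 are there at a start; the rules pass over those that are not, and their reading is None.
Of bowl1, bowl2, bowl3, bowl4 only 3 to 4 are there at a start; the rules pass over those that are not, and their reading is None.
At some moment in a run one of bowl1, bowl2, bowl3, bowl4 may be knocked a few centimetres aside while the robot is not near it.
It also fails if it takes over 210 s, if anything falls off the work surface, if the arm or the gripper's body presses on something with over 40 N, if the wrist force passes 120 N, or if a joint passes its speed limit or range.

## Working session

There is one attempt and no reset: what is moved stays moved. The work goes in short steps, each a Python script; the robot and the scene stay as the last script left them, time stands still between calls to the robot, and variables do not carry over. Pictures are saved under pics/ and viewed, at most 14 in all, crops included, and the job is handed in when it is done.

```bash
mkdir -p pics; ls
python3 - <<'E'
from rig import env, gripper_to, solver, telemetry, vision, ticket
import cv2,numpy as np
for n in ("scene","top"):
    s=vision.snapshot(n); cv2.imwrite(f"pics/{n}0.png",s["color"][:,:,::-1])
    np.savez(f"{n}0.npz",**s)
    print(n,{k:np.round(v,4) if not isinstance(v,str) else v for k,v in s.items() if k!="color"})
print(telemetry.read_state(),env.tcp_to_grasp)
E
```

```text
pics
scene {'fovy': np.float64(48.4439), 'cx': np.float64(319.7911), 'cy': np.float64(196.4219), 'position': array([1.1016, 0.5125, 1.0464]), 'rotation': array([-142.8499,   -0.4953,  127.2902])}
top {'fovy': np.float64(50.4689), 'cx': np.float64(322.0809), 'cy': np.float64(194.9588), 'position': array([0.331 , 0.0853, 1.2587]), 'rotation': array([-1.711139e+02,  6.600000e-02, -8.994340e+01])}
{'time_s': 0.1, 'qpos': array([ 6.52879841e+01,  2.83123035e+01,  7.71232488e+01,  2.51749901e-03,
        7.46284447e+01, -5.47331245e+00]), 'qvel': array([-0.04661778, -0.02334985, -0.13162372, -0.02348431,  0.07352215,
        0.12185323]), 'effort': array([ 3.99505516e-03, -8.83592820e+01, -3.84562826e+01,  4.41053351e-05,
        5.22967675e-03, -2.07357323e-05]), 'tcp_pos': array([0.20580575, 0.58980479, 0.23075122]), 'tcp_rot': array([-1.79936526e+02, -8.51980339e-03,  1.60760623e+02]), 'contact_force': array([ 0.4922806 ,  0.98492126, -0.56963769]), 'ft_torque': array([-0.00545365,  0.06465707, -0.04803582]), 'grip_force': 0.0, 'opening': 0.0855518279226458} 0.0187
```

View pics/top0.png

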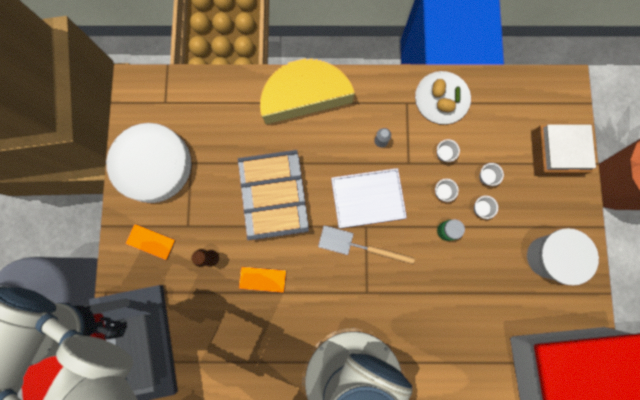

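View pics/scene0.png

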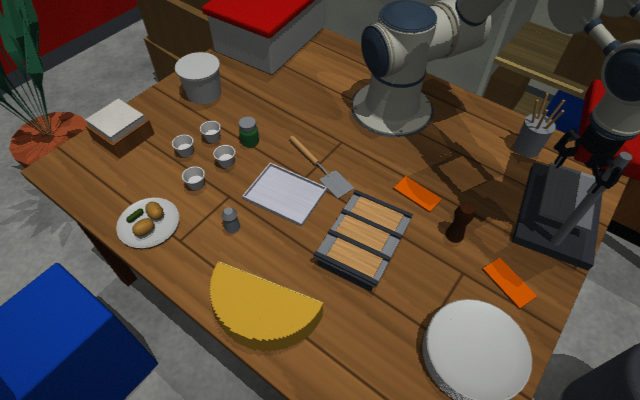

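The top view shows 3 boards in the rack (240–308, 152–238), the tray at about (368,198), 4 bowls at (447,151), (491,175), (446,190) and (486,207), the jar at (452,230), the shaker at (384,137) and the mill at (205,257). I'll measure these next.

```bash
cat > h.py <<'E'
from rig import env, gripper_to, solver, telemetry, vision, ticket
import cv2,numpy as np
from scipy.spatial.transform import Rotation as R
def cam(s,st=None):
    f=200/np.tan(np.radians(float(s["fovy"]))/2)
    if "T_tool_cam" in s:
        T=np.eye(4);T[:3,:3]=R.from_euler("xyz",st["tcp_rot"],degrees=True).as_matrix();T[:3,3]=st["tcp_pos"]
        T=T@np.array(s["T_tool_cam"]);return f,T[:3,:3],T[:3,3]
    return f,R.from_euler("xyz",s["rotation"],degrees=True).as_matrix(),np.array(s["position"])
def pix2w(s,uv,z,st=None):
    f,Rm,p=cam(s,st);uv=np.atleast_2d(np.array(uv,float))
    d=np.c_[(uv[:,0]-s["cx"])/f,(uv[:,1]-s["cy"])/f,np.ones(len(uv))]@Rm.T
    return p+d*((z-p[2])/d[:,2])[:,None]
def w2pix(s,P,st=None):
    f,Rm,p=cam(s,st);q=(np.atleast_2d(P)-p)@Rm
    return np.c_[q[:,0]/q[:,2]*f+s["cx"],q[:,1]/q[:,2]*f+s["cy"]]
def blobs(mask,amin):
    mask=cv2.morphologyEx(mask.astype(np.uint8)*255,cv2.MORPH_CLOSE,np.ones((5,5)))
    cs,_=cv2.findContours(mask,cv2.RETR_EXTERNAL,cv2.CHAIN_APPROX_NONE)
    return [c for c in cs if cv2.contourArea(c)>amin]
def snap(n):
    st=telemetry.read_state();return vision.snapshot(n),st
E
python3 - <<'E'
from h import *
s=dict(np.load("top0.npz"));im=s["color"];hsv=cv2.cvtColor(im,cv2.COLOR_RGB2HSV)
for n,(a,b,c,d) in {"tray":(325,160,412,235),"bowls":(425,130,515,228)}.items():
    m=np.zeros(im.shape[:2],bool);m[b:d,a:c]=True
    m&=(hsv[:,:,1]<60)&(hsv[:,:,2]>130)
    for c in blobs(m,80):
        if n=="tray":
            P=pix2w(s,c[:,0],0.014)[:,:2].astype(np.float32);r=cv2.minAreaRect(P);print(n,r)
        else:
            P=pix2w(s,c[:,0],0.05)[:,:2].astype(np.float32);print(n,c[:,0].mean(0),cv2.minEnclosingCircle(P),cv2.minAreaRect(P))
print(pix2w(s,[[240,156],[298,151],[308,232],[249,239]],0.055))
for n,px in {"mill":([205,257],.1),"jar":([452,230],.085),"shaker":([384,137],.08)}.items(): print(n,pix2w(s,px[0],px[1]))
a=cv2.resize(im[140:250,225:420],None,fx=4,fy=4,interpolation=2)
cv2.imwrite("pics/c1.png",a[:,:,::-1])
s2=dict(np.load("scene0.npz"));b=cv2.resize(s2["color"][150:300,240:440],None,fx=4,fy=4,interpolation=2)
cv2.imwrite("pics/c2.png",b[:,:,::-1])
E
```

```text
tray ((0.5038354992866516, -0.03169524669647217), (0.1770721822977066, 0.24416592717170715), 8.08357048034668)
bowls [454.52380952 224.33333333] ((0.4293137192726135, -0.2904319167137146), 0.0272590983659029) ((0.4393186569213867, -0.2904230058193207), (0.022859981283545494, 0.05424337089061737), 0.05137862637639046)
bowls [485.75384615 206.84615385] ((0.48611196875572205, -0.38265013694763184), 0.03411116823554039) ((0.4854954183101654, -0.38216638565063477), (0.06360085308551788, 0.06666427850723267), 0.04649658501148224)
bowls [446.21538462 190.06153846] ((0.5351800322532654, -0.2713529169559479), 0.03429397568106651) ((0.5348636507987976, -0.2721344828605652), (0.06440825015306473, 0.06674030423164368), 0.04377128556370735)
bowls [491.5     173.96875] ((0.5822938680648804, -0.4052619934082031), 0.034620486199855804) ((0.5820850729942322, -0.4049604833126068), (0.0651673972606659, 0.0672919899225235), 0.04101205989718437)
bowls [447.71428571 150.26984127] ((0.6535119414329529, -0.2800707519054413), 0.034476231783628464) ((0.6522142291069031, -0.28173503279685974), (0.0633126050233841, 0.06521960347890854), 0.037360284477472305)
[[0.63385902 0.32613027 0.055     ]
 [0.64896129 0.15728705 0.055     ]
 [0.41294843 0.12665873 0.055     ]
 [0.39304646 0.29325807 0.055     ]]
mill [[0.3421634  0.40308898 0.1       ]]
jar [[ 0.41678479 -0.27218653  0.085     ]]
shaker [[ 0.68389428 -0.09082622  0.08      ]]
```

View pics/c1.png

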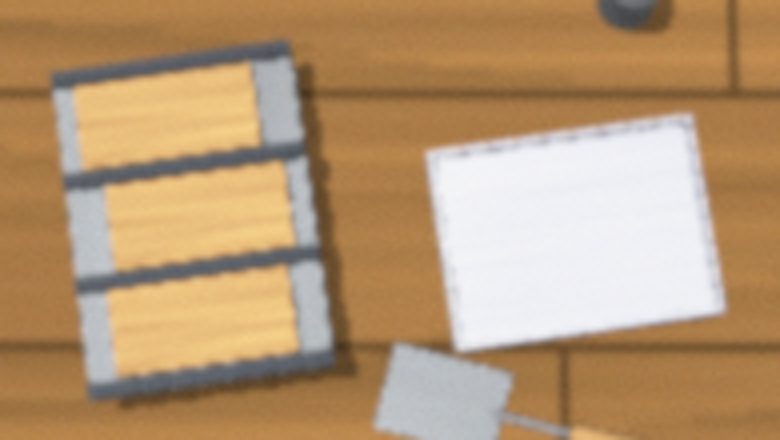

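View pics/c2.png

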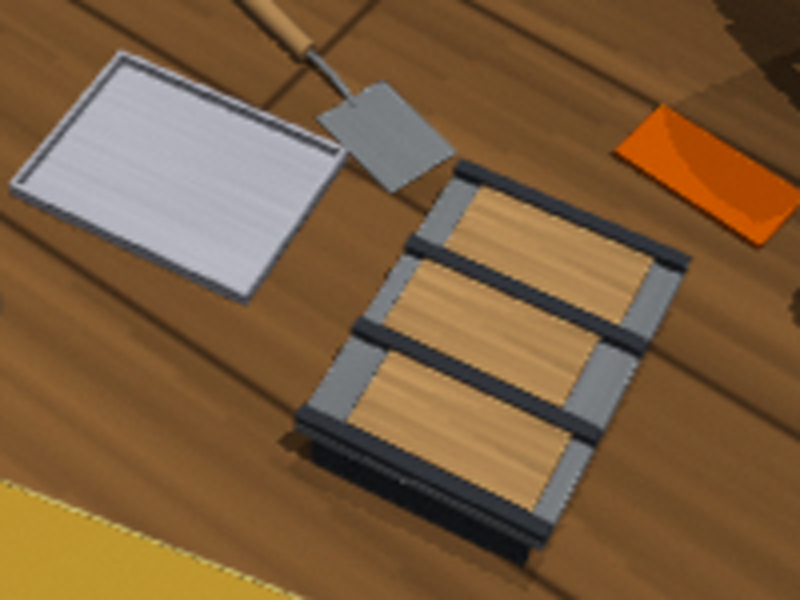

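The rack's lanes run left to right in the image, and the front is probably the tray side (−y). The lanes are open at both ends, so I'll slide the boards towards the tray. Next is a closer look with the wrist camera.

Run:
```python
from h import *
y0=telemetry.read_state()["time_s"]
# finger-tip test on clear table
gripper_to(0.062,30)
env.goto([0.52,0.42,0.03],[180,0,90]);
base=telemetry.read_state()["contact_force"][2];z=0.014
env.line_to([0.52,0.42,z])
while z>-0.014:
    z-=0.0015;env.line_to([0.52,0.42,z],max_speed=0.05)
    f=telemetry.read_state()["contact_force"][2]-base
    if f>4: break
st=telemetry.read_state();print("contact",z,st["tcp_pos"],f,st["opening"],st["time_s"]-y0)
env.line_to([0.52,0.42,0.1],max_speed=.3)
env.goto([0.50,0.09,0.42],[180,0,90])
s,st=snap("wrist");np.savez("w1.npz",st_pos=st["tcp_pos"],st_rot=st["tcp_rot"],**s);cv2.imwrite("pics/w1.png",s["color"][:,:,::-1])
print({k:np.round(v,4) for k,v in s.items() if k!="color"},st["qpos"],st["time_s"],st["tcp_rot"])
```

```text
contact -0.0069999999999999975 [ 0.52012942  0.42010797 -0.00560538] 23.952588421620483 0.06219809101717768 5.6417
{'fovy': np.float64(65.6523), 'cx': np.float64(321.0491), 'cy': np.float64(199.5365), 'T_tool_cam': array([[ 3.000e-04, -9.656e-01, -2.601e-01,  6.490e-02],
       [ 1.000e+00,  6.000e-04, -9.000e-04, -1.000e-03],
       [ 1.000e-03, -2.601e-01,  9.656e-01, -1.422e-01],
       [ 0.000e+00,  0.000e+00,  0.000e+00,  1.000e+00]])} [3.52525778e+00 1.09102060e+01 7.47278362e+01 9.14868057e-03
 9.44543977e+01 3.48582512e+00] 7.9333 [-1.79907177e+02 -3.48481527e-03  9.00401330e+01]
```

View pics/w1.png

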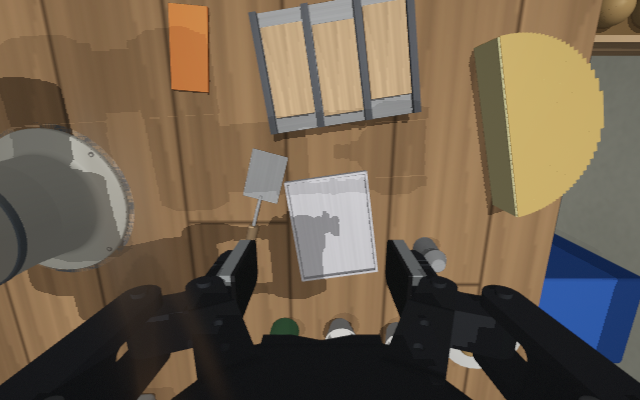

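Wrist view: tray corners at about (286,184), (367,173), (377,270) and (303,280), rack front edge from (275,134) to (420,112), three boards above it. At a 62 mm opening the fingertips sit about 6 mm above the nominal TCP.

Run:
```python
from h import *
d=dict(np.load("w1.npz"));st={"tcp_pos":d["st_pos"],"tcp_rot":d["st_rot"]};s=d;im=s["color"];hsv=cv2.cvtColor(im,cv2.COLOR_RGB2HSV)
m=np.zeros(im.shape[:2],bool);m[169:288,280:385]=True;m&=hsv[:,:,1]<70
for c in blobs(m,2000): print("tray w",cv2.minAreaRect(pix2w(s,c[:,0],.014,st)[:,:2].astype(np.float32)))
def boards(s,st,box,nm):
    hsv=cv2.cvtColor(s["color"],cv2.COLOR_RGB2HSV)
    a,b,c,e=box;m=np.zeros(hsv.shape[:2],bool);m[b:e,a:c]=True
    m&=(hsv[:,:,1]>70)&(hsv[:,:,2]>150)
    m=cv2.morphologyEx(m.astype(np.uint8)*255,cv2.MORPH_OPEN,np.ones((3,3)))
    cs,_=cv2.findContours(m,cv2.RETR_EXTERNAL,cv2.CHAIN_APPROX_NONE)
    for c in cs:
        if cv2.contourArea(c)<200: continue
        x=cv2.boundingRect(c); r=cv2.minAreaRect(pix2w(s,c[:,0],.058,st)[:,:2].astype(np.float32));print(nm,x,np.round(r[0],4),np.round(r[1],4),round(r[2],2))
boards(s,st,(262,0,415,125),"bw")
t=dict(np.load("top0.npz"));boards(t,None,(243,153,306,237),"bt")
hsv=cv2.cvtColor(t["color"],cv2.COLOR_RGB2HSV)
m=np.zeros(hsv.shape[:2],bool);m[165:228,332:408]=True;m&=(hsv[:,:,1]<60)&(hsv[:,:,2]>150)
for c in blobs(m,2000): print("tray t",cv2.minAreaRect(pix2w(t,c[:,0],.014)[:,:2].astype(np.float32)))
cv2.imwrite("pics/c3.png",cv2.resize(im[0:150,245:425],None,fx=4,fy=4,interpolation=2)[:,:,::-1])
```

```text
tray w ((0.5135034322738647, -0.03675045818090439), (0.15982815623283386, 0.22580932080745697), 8.4173002243042)
bw (262, 22, 53, 96) [0.4479 0.221 ] [0.062  0.1284] 8.43
bw (312, 19, 51, 96) [0.5233 0.2247] [0.0619 0.1287] 8.46
bw (363, 0, 48, 99) [0.5963 0.2495] [0.0617 0.1284] 8.41
bt (252, 206, 48, 28) [0.4473 0.2194] [0.0638 0.1301] 8.25
bt (252, 180, 47, 28) [0.5228 0.2231] [0.0638 0.1296] 8.33
bt (244, 156, 46, 27) [0.5959 0.2479] [0.0633 0.1294] 8.34
tray t ((0.5183171033859253, -0.050094157457351685), (0.15407013893127441, 0.20393142104148865), 8.471092224121094)
```

View pics/c3.png

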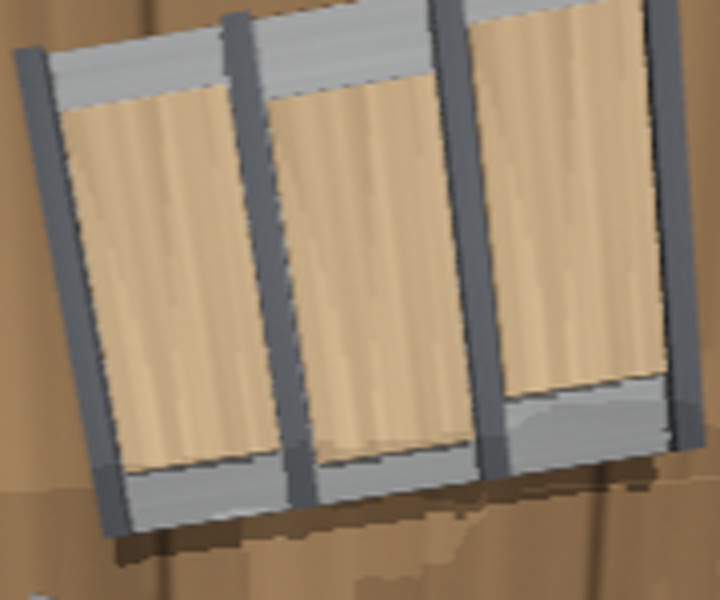

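The two views agree within 2 mm: boards at (0.4476,0.220), (0.523,0.224) and (0.596,0.249), rack and tray yaw 8.4°, tray centre (0.518,−0.050). I'll push out the first board and check it.

```bash
cat > b.py <<'E'
from h import *
YAW=8.42;c,s_=np.cos(np.radians(YAW)),np.sin(np.radians(YAW))
EX=np.array([c,s_]);EY=np.array([-s_,c]);O=[180,0,90+YAW]
B=[np.array([.4476,.2202]),np.array([.5231,.2239]),np.array([.5961,.2487])]
d=dict(np.load("w1.npz"));F=pix2w(d,[[278.75,133],[412.5,113]],.05,{"tcp_pos":d["st_pos"],"tcp_rot":d["st_rot"]})[:,:2]
FRONT=float((F@EY).mean())
TRAY=np.array([.5183,-.0495])
def P(lat,ay,z): return list(lat*EX+ay*EY)+[z]
def push(i):
    lat=B[i]@EX; back=B[i]@EY+.065
    gripper_to(0.0)
    start=max(back+.018,FRONT)  # finger half width 11 + 7
    env.goto(P(lat,start,.12),O); env.line_to(P(lat,start,.053),max_speed=.2)
    env.line_to(P(lat,FRONT+.015+.065+.011,.053),max_speed=.12)
    st=telemetry.read_state()
    env.line_to(P(lat,FRONT+.015+.065+.02,.053),max_speed=.1)
    env.line_to(P(lat,FRONT+.015+.065+.02,.12),max_speed=.3)
    return st
def pick(i):
    lat=B[i]@EX; gripper_to(.085)
    env.line_to(P(lat,FRONT-.027,.12),max_speed=.3); env.line_to(P(lat,FRONT-.027,.0445),max_speed=.15)
    gripper_to(.05,40); st=telemetry.read_state()
    env.line_to(P(lat,FRONT-.027,.12),max_speed=.2); return st
def place(k):
    p=TRAY-.042*EY; z=.0445-.050+.004+.008*k+.001
    env.line_to([*p,.12],max_speed=.25); env.line_to([*p,z],max_speed=.12)
    st=telemetry.read_state(); gripper_to(.085); env.line_to([*p,.12],max_speed=.25); return st
E
python3 - <<'E'
from b import *
print("front",F@EY,"width",(F[1]-F[0])@EX,[b@EY-FRONT for b in B],[b@EX for b in B])
st=push(0);print(st["time_s"],st["contact_force"],st["tcp_pos"])
s,st=snap("wrist");cv2.imwrite("pics/w2.png",s["color"][:,:,::-1]);np.savez("w2.npz",st_pos=st["tcp_pos"],st_rot=st["tcp_rot"],**s)
s,st=snap("top");cv2.imwrite("pics/t2.png",cv2.resize(s["color"][120:270,220:420],None,fx=4,fy=4)[:,:,::-1]);print(st["time_s"])
E
```

```text
front [0.06460481 0.06433398] width 0.21569207554079667 [np.float64(0.08781580601322193), np.float64(0.08042058501588382), np.float64(0.09426400388071256)] [np.float64(0.47501896562542834), np.float64(0.5502469571339123), np.float64(0.6260915334339543)]
11.2833 [ 0.03071045  0.03918945 -0.05446903] [0.44727293 0.22362096 0.05318765]
11.9583
```

View pics/t2.png

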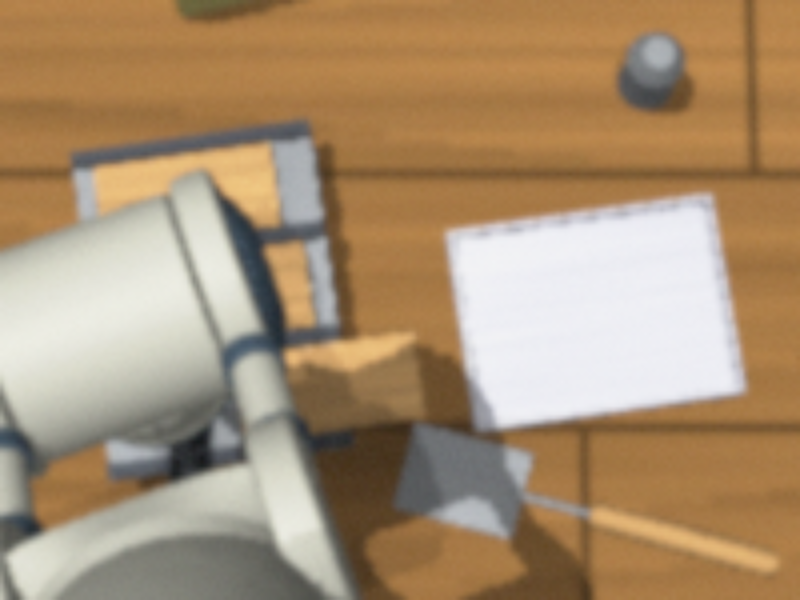

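The board now overhangs the rack edge by about 50 mm (crop 347→417), as planned. I'll pick and place it.

Run:
```python
from b import *
st=pick(0);print("grip",st["opening"],st["grip_force"])
st=place(0);print("place",st["opening"],st["contact_force"],st["tcp_pos"])
env.goto(P(B[1]@EX,.3,.25),O)
s,st=snap("top");np.savez("t3.npz",**s);cv2.imwrite("pics/t3.png",cv2.resize(s["color"][120:270,220:420],None,fx=4,fy=4)[:,:,::-1]);print(st["time_s"])
hsv=cv2.cvtColor(s["color"],cv2.COLOR_RGB2HSV);m=np.zeros(hsv.shape[:2],bool);m[168:226,335:403]=True;m&=(hsv[:,:,1]>70)
for c in blobs(m,200): print(cv2.minAreaRect(pix2w(s,c[:,0],.012)[:,:2].astype(np.float32)))
```

```text
grip 0.060476967319371355 45.644347071647644
place 0.06043422401733947 [ 0.05236047 -0.21840727 -1.11863293] [ 5.24568618e-01 -9.08581588e-02 -4.23400043e-04]
19.8
((0.5160152912139893, -0.05321657657623291), (0.0596899650990963, 0.1270969957113266), 8.217309951782227)
((0.5956898927688599, -0.0373104065656662), (0.02448873594403267, 0.17125943303108215), 0.04207616299390793)
```

View pics/t3.png

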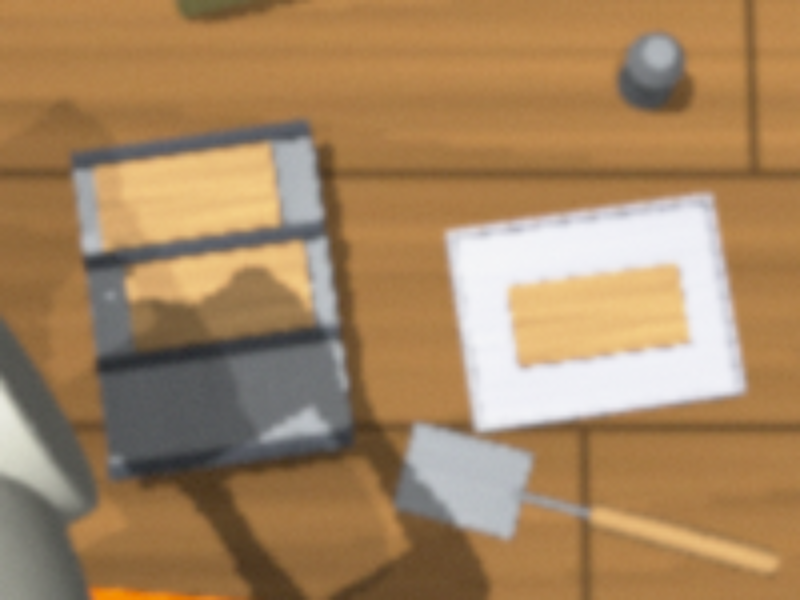

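The board lies centred in the tray, within 4 mm. The other two follow the same way.

Run:
```python
from b import *
for i in (1,2):
    push(i); st=pick(i);print("grip",i,st["opening"],st["grip_force"])
    if st["opening"]<.055: raise SystemExit("missed")
    st=place(i);print("place",st["opening"],st["contact_force"],st["tcp_pos"])
env.line_to([.52,-.02,.3],max_speed=.3)
env.goto([.57,-.30,.35],[180,0,90])
s,st=snap("wrist");np.savez("w4.npz",st_pos=st["tcp_pos"],st_rot=st["tcp_rot"],**s);cv2.imwrite("pics/w4.png",s["color"][:,:,::-1])
t,_=snap("top");np.savez("t4.npz",**t);cv2.imwrite("pics/t4.png",t["color"][:,:,::-1])
print(st["time_s"],st["qpos"])
```

```text
grip 1 0.0602470466856406 45.533859729766846
place 0.06037169939372525 [ 0.66368404 -0.33580792 -0.06035781] [ 0.5245902  -0.09079287  0.00748958]
grip 2 0.06027297152620709 45.07395029067993
place 0.0603603886797218 [-0.38457138 -0.53249918 -0.03129718] [ 0.52459329 -0.09074828  0.01536245]
41.1833 [-3.29870182e+01  2.52728385e+01  6.37713694e+01  2.26963262e-02
  9.10199690e+01 -3.30438174e+01]
```

View pics/w4.png

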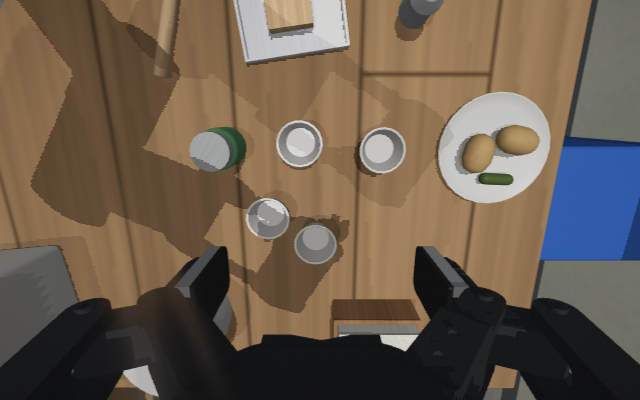

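View pics/t4.png

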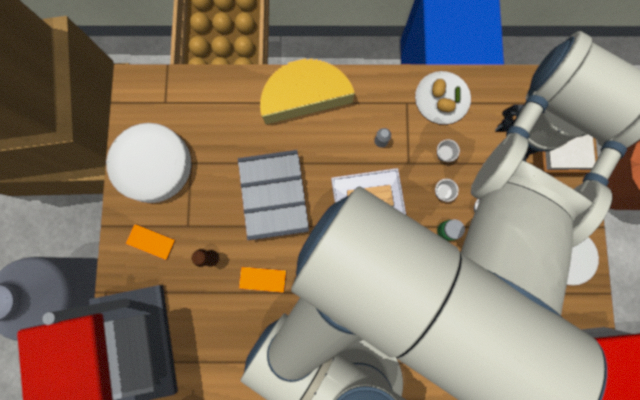

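Three boards are stacked. The four bowls are at wrist pixels (299,144), (382,150), (268,218) and (315,243); the last one has shifted since the start. I'll fit their rim circles.

```bash
cat >> h.py <<'E'
def rims(s,st,z=.05,near=None,show=False):
    """rim circles on plane z, by Hough on the wrist picture rectified to that plane (1 px = 0.5 mm)"""
    f,Rm,p=cam(s,st)
    x0,y0=(near if near is not None else (.56,-.34));h=.06 if near is not None else .17
    q=np.array([[x0-h,y0-h],[x0+h,y0-h],[x0+h,y0+h],[x0-h,y0+h]])
    src=w2pix(s,np.c_[q,np.full(4,z)],st).astype(np.float32);n=int(4*h/.001)
    H=cv2.getPerspectiveTransform(src,np.float32([[0,0],[n,0],[n,n],[0,n]]))
    g=cv2.GaussianBlur(cv2.cvtColor(cv2.warpPerspective(s["color"],H,(n,n)),cv2.COLOR_RGB2GRAY),(5,5),0)
    c=cv2.HoughCircles(g,cv2.HOUGH_GRADIENT,1,60,param1=80,param2=14,minRadius=62,maxRadius=70)
    if c is None: return []
    return [(x0-h+a*2*h/n,y0-h+b*2*h/n,r*2*h/n) for a,b,r in c[0]]
E
python3 - <<'E'
from h import *
s=dict(np.load("w4.npz"));st={"tcp_pos":s["st_pos"],"tcp_rot":s["st_rot"]}
for r in rims(s,st): print(np.round(r,4),w2pix(s,[r[0],r[1],.05],st)[0].round())
print(pix2w(s,[[299,144],[382,150],[268,218],[315,243]],.05,st).round(4),pix2w(s,[[209,151]],.085,st))
t=dict(np.load("t4.npz"))
q=w2pix(s,[.5183,-.0495,.028],st);print("tray",q)
E
```

```text
[ 0.5372 -0.2718  0.0329] [299. 144.]
[ 0.6543 -0.2803  0.0323] [382. 150.]
[ 0.5592 -0.4232  0.033 ] [315. 244.]
[ 0.4872 -0.3817  0.033 ] [267. 218.]
[[ 0.5372 -0.2717  0.05  ]
 [ 0.6545 -0.2799  0.05  ]
 [ 0.4888 -0.3814  0.05  ]
 [ 0.5592 -0.4216  0.05  ]] [[ 0.42217057 -0.27788951  0.085     ]]
tray [[282.58771563 -31.74845926]]
```

Rim radii match 33 mm and the second cast agrees within about 2 mm. I'll place the first bowl, then check.

```bash
cat > bw.py <<'E'
from h import *
T=np.array([.5175,-.051])
def take(xy,yaw):
    O=[180,0,yaw];gripper_to(.085)
    env.goto([*xy,.18],O);env.line_to([*xy,.029],max_speed=.2)
    gripper_to(.05,40);st=telemetry.read_state()
    env.line_to([*xy,.2],max_speed=.25);return st
def put(n,yaw):
    env.goto([*T,.2],[180,0,yaw]);z=.028+.020*n+.029+.002
    env.line_to([*T,z+.015],max_speed=.2);env.line_to([*T,z],max_speed=.06)
    st=telemetry.read_state();gripper_to(.085);env.line_to([*T,.2],max_speed=.25);return st
def look(tag):
    env.goto([.57,-.30,.35],[180,0,90]);s,st=snap("wrist");print(tag,st["time_s"])
    for r in rims(s,st): print(np.round(r,4))
    cv2.imwrite(f"pics/{tag}.png",s["color"][:,:,::-1])
E
python3 - <<'E'
from bw import *
st=take([.5372,-.2718],90);print(st["opening"],st["grip_force"],st["time_s"])
if st["opening"]>.06:
    st=put(0,90);print(st["opening"],st["contact_force"],st["tcp_pos"])
env.line_to([T[0],T[1]-.13,.25],max_speed=.3)
s,st=snap("wrist");cv2.imwrite("pics/w5.png",s["color"][:,:,::-1]);np.savez("w5.npz",st_pos=st["tcp_pos"],st_rot=st["tcp_rot"],**s)
print(rims(s,st,.078,T))
look("w6")
E
```

```text
0.06258522182172406 40.18240601755679 43.5
0.062421353643083946 [ 0.59958552 -0.36585117  0.83513739] [ 0.51788257 -0.05106512  0.05898042]
[(np.float64(0.5167499971389771), np.float64(-0.05024999982118605), np.float32(0.03245))]
w6 48.85
[ 0.6548 -0.2807  0.033 ]
[ 0.5597 -0.4238  0.032 ]
[ 0.4882 -0.3827  0.0325]
```

View pics/w5.png

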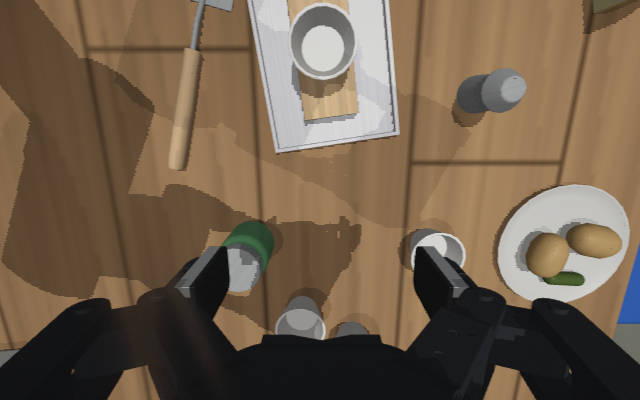

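The first bowl stands upright on the boards at (322,42) px, measured at (0.517,−0.050). Next are the other three, with a check of the pickup position before each of the last two.

Run:
```python
from bw import *
def cur(exp):
    env.goto([.57,-.30,.35],[180,0,90]);s,st=snap("wrist")
    r=min(rims(s,st),key=lambda r:np.hypot(r[0]-exp[0],r[1]-exp[1]));print("seen",np.round(r,4))
    if np.hypot(r[0]-exp[0],r[1]-exp[1])>.06: raise SystemExit("lost")
    return r[:2]
for n,(p,yaw,chk) in enumerate([((.6546,-.2805),90,0),((.4878,-.3822),150,1),((.5595,-.4235),90,1)],1):
    if chk:
        q=cur(p)
        p=q
    st=take(p,yaw);print(n,st["opening"],st["grip_force"],st["time_s"])
    if st["opening"]<.058: raise SystemExit("missed")
    st=put(n,90);print(st["opening"],st["contact_force"],st["tcp_pos"])
env.line_to([T[0],T[1]-.13,.30],max_speed=.3)
s,st=snap("wrist");cv2.imwrite("pics/w7.png",s["color"][:,:,::-1])
print("stack rim",rims(s,st,.138,T),st["time_s"])
s,st=snap("scene");cv2.imwrite("pics/s7.png",cv2.resize(s["color"][90:240,190:390],None,fx=4,fy=4,interpolation=2)[:,:,::-1])
```

```text
1 0.06322759762204459 39.47673271642998 51.1667
0.06289918496977624 [-0.40461237  1.4459046  12.75498231] [ 0.51833888 -0.05100993  0.0796546 ]
seen [ 0.4878 -0.3832  0.033 ]
2 0.06305604373805263 39.06306923367083 58.9667
0.06288277183198655 [1.20781193 1.43075026 5.79916607] [ 0.51827121 -0.05110218  0.0994277 ]
seen [ 0.5597 -0.4238  0.0321]
3 0.06298119719256066 39.42102202679962 66.6917
0.06259248447734075 [ 0.4636053  -0.66034255  6.54446324] [ 0.51841384 -0.0512081   0.11956497]
stack rim [(np.float64(0.5147500005364418), np.float64(-0.05475000149011611), np.float32(0.033))] 71.3417
```

View pics/w7.png

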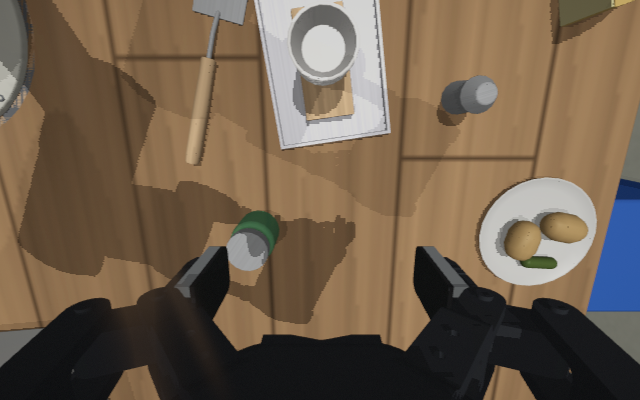

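View pics/s7.png

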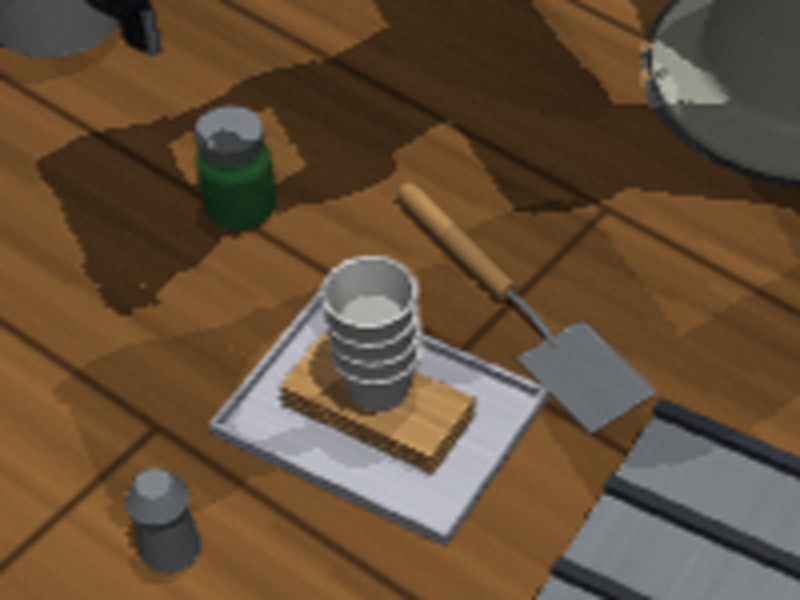

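The stack looks upright, with its top rim at crop (370,295). I'll use my last picture to check the seating against the expected rim heights, drawn in at 20 mm pitch.

Run:
```python
from h import *
s,st=snap("scene");a=np.linspace(0,2*np.pi,120)
im=cv2.resize(s["color"][145:200,260:315],None,fx=10,fy=10,interpolation=2)[:,:,::-1].copy();ref=im.copy()
for z,c in ((.078,(0,0,255)),(.098,(0,255,0)),(.118,(255,0,0)),(.138,(255,0,255))):
    q=w2pix(s,np.c_[.5165+.033*np.cos(a),-.0515+.033*np.sin(a),np.full(120,z)])
    cv2.polylines(im,[((q-[260,145]+.5)*10).astype(np.int32)],True,c,1)
cv2.imwrite("pics/s8.png",im)
# top rim cast from scene: bright mask of upper ellipse
```

```text
(no output)
```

View pics/s8.png

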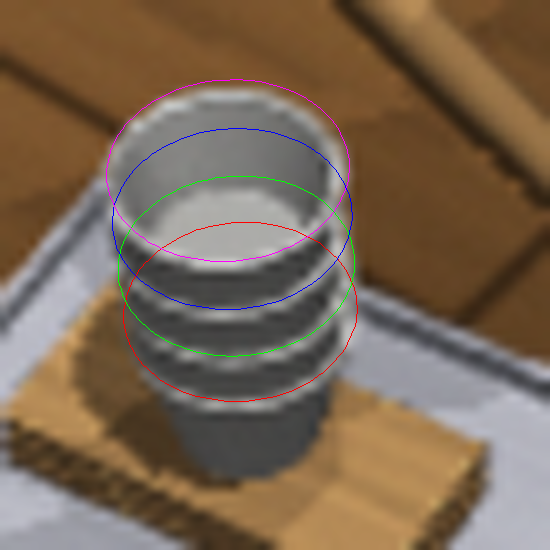

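The rims sit at the expected, even 20 mm pitch (fronts at rows 265, 313, 361 and 405), so the bowls are fully seated and upright. I'm handing in.

```bash
python3 -c "
from h import *
print(ticket.close_job())"
```

```text
the job is handed in; nothing more can be done
None
```

I stacked all three boards in the middle of the tray, nested the four bowls upright on them, and handed the job in about 71 s into the 210 s limit; the system took it but returned no verdict.

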